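# Bring the spice jar round to the front of the turntable

### The job

Push the finger tabs on the rim of the wooden turntable, with the gripper's fingers, to turn it gently until the spice jar (the stout one with the broad screw cap) stands right at the front, squarely in line with the steel pointer tongue that sticks out of the turntable's foot; then leave it at rest. Only push the turntable: do not touch, lift or knock over the jar and bottles that ride on it, and leave the things round it where they are.

Things in the scene. Friction and masses are not known exactly. Their poses are not given: they have to be found in the camera images.
- stand: fixed steel foot, 170 mm across; origin on the turning axis at worktop level, z up. Front = its -x (towards the robot, up to 0.5 rad askew): there a steel pointer tongue, 22 to 32 mm wide, 8 mm high (a rib on it to 10.5 mm), sticks out along the worktop to 191 mm from the axis.
- turntable (a joint): angle of the wooden plate on the foot (rad), counter-clockwise from above; turns both ways, over a full turn. Plate radius 112 mm, top at z = 30 mm, lip to z = 35 mm. Stiff bearing: needs about 1 N at a tab, stays where the push ends (within 2 degrees at slow speed), no spring.
- tab_0 (a point): point in tab 0, 150 mm from the axis, z = 30 mm; at joint angle from the stand's +x. Six equal upright finger tabs, 60 degrees apart (tab k at joint + k*pi/3), stick out radially from the plate's rim: flat fins 10 mm thick, from 105 to 172 mm from the axis and from z = 14 to 46 mm.
- spice_jar: the spice jar: stout straight glass jar 45 mm across, 106 mm tall, with a broad screw cap of full width; loose, upright on the plate, about 52 mm from the axis (some 45 to 59); origin at the centre of its underside. It rides round with the plate. Starts 55 to 140 degrees from the front, to either side.
- colour_bottle_2: bystander: squeeze bottle, 36 mm across, 118 mm tall with its narrow nozzle, loose on the plate; origin at the centre of its underside. Leave untouched.
- colour_bottle_5: bystander: squeeze bottle, 32 mm across, 87 mm tall with its narrow nozzle, loose on the plate; origin at the centre of its underside. Leave untouched.
- colour_bottle_7: bystander: squeeze bottle, 32 mm across, 87 mm tall with its narrow nozzle, loose on the plate; origin at the centre of its underside. Leave untouched.
- measuring_jug: bystander: clear measuring jug, 120x169x135 mm, loose on the worktop to the left; origin at the centre of its underside.
- kitchen_timer: bystander: round kitchen timer, 68 mm across, 53 mm tall, loose to the left; origin at the centre of its underside.
- case_packet: bystander: carton, 55x78x116 mm, loose to the right; origin at the centre of its underside.
- baking_powder: bystander: carton, 38x58x86 mm, loose to the right at the back; origin at the centre of its underside.

How it is judged (in metres and radians):
On the way:
1. the fingers push the turntable (contact force between the fingers and stand above 0.3 N), for 0.1 s.
At the end, for the whole second after the job is handed in: Jar centre within 10 mm of the line from axis to pointer tongue, on the tongue's side, 30 mm or more from the axis; turntable at rest (0.05 rad/s); jar and bottles upright (0.2 rad) on the plate within 95 mm of the axis; jug, timer and cartons moved under 20 mm (y of spice_jar in the frame of stand between -0.01 and 0.01 m and x of spice_jar in the frame of stand below -0.03 m and velocity of joint turntable between -0.05 and 0.05 rad/s and horizontal distance between each of spice_jar, colour_bottle_2, colour_bottle_5, colour_bottle_7 and stand below 0.095 m and height (world z) of spice_jar between 0.024 and 0.036 m and angle between each of spice_jar, colour_bottle_2, colour_bottle_5, colour_bottle_7's own z axis and vertical below 0.2 rad and height (world z) of colour_bottle_2 between 0.024 and 0.036 m and height (world z) of colour_bottle_5 between 0.024 and 0.036 m and height (world z) of colour_bottle_7 between 0.024 and 0.036 m and distance of each of measuring_jug, kitchen_timer, case_packet, baking_powder from where it was at the start of the episode below 0.02 m); the robot touches nothing.
It fails at once if the robot touches the jar or a bottle that rides on the turntable (contact force between any of the fingers, the arm and spice_jar above 0.5 N or contact force between any of the fingers, the arm and colour_bottle_2 above 0.5 N or contact force between any of the fingers, the arm and colour_bottle_5 above 0.5 N or contact force between any of the fingers, the arm and colour_bottle_7 above 0.5 N).
It fails at once if the jar or a bottle is lifted (20 mm off the plate) or tipped over (0.5 rad) (height (world z) of any of spice_jar, colour_bottle_2, colour_bottle_5, colour_bottle_7 above 0.05 m or angle between any of spice_jar, colour_bottle_2, colour_bottle_5, colour_bottle_7's own z axis and vertical above 0.5 rad).
It fails at once if the turntable is flung round (over 2.5 rad/s) (velocity of joint turntable above 2.5 rad/s or velocity of joint turntable below -2.5 rad/s).
It fails at once if the turntable is pinched or pushed hard (over 25 N) (contact force between the fingers and stand above 25 N).
It fails at once if a thing beside the turntable is displaced by 20 mm (distance of any of measuring_jug, kitchen_timer, case_packet, baking_powder from where it was at the start of the episode above 0.02 m).
It also fails if it takes over 54 s, if anything falls off the work surface, if the arm or the gripper's body presses on something with over 40 N, if the wrist force passes 120 N, or if a joint passes its speed limit or range.

### The arm

A 6-joint arm with a two-finger parallel gripper is mounted at the origin on a cart in front of the work surface, level with it; the furniture and walls round the work are solid. World frame = base frame: x ahead of the robot, y to its left, z up, the work surface at z = 0. Lengths are in mm, angles in rad, forces in N, time in s.
With the tool pointing down it reaches from about 300 to 775 mm from the base axis. Payload 14.6 kg.
Tool frame: the origin (TCP) lies at the centre of the arm's flange, where the gripper is bolted on; the fingertips stand 173 mm ahead of it and the grasp point (between the pads) lies 155 mm ahead of it; z points along the fingers, y is the line along which they close (so a half turn about z gives the same grasp; the last joint's range is limited). The gripper opens to 85 mm and grips with 20 to 120 N. Pads are 22 mm wide; open, the fingers measure 114 mm over their backs; the gripper's body (76 mm by 85 mm) begins 54 mm behind the grasp point. The pads swing forward as they close: fully open they stand 13 mm farther back than shut.
Start: joints at [-1.35, 0.3, 1.521, -0, 1.321, -0.067], TCP at [156.107, -527.372, 404.681] pointing down, gripper open.
Joint ranges: [-3.03, 3.03], [-0.79, 2.21], [0.23, 2.52], [-1.04, 4.18], [0, 3.07], [-2.55, 2.55]. Speed limits (rad/s): [2.22, 2.22, 2.57, 3.14, 3.14, 3.14].

### API

Orientations are given as a unit quaternion [w, x, y, z].
In Python, from rig import bot, eyes gives the robot as it stands. Calls block until the motion is done:
- bot.move_to(position, orientation): joint-space move of the TCP to a pose.
- bot.servo_line(position, attitude=None, speed=150, until_force=None): straight line of the TCP; attitude=None keeps the orientation; speed is the mean speed in mm/s. With until_force (N) it stops when the force on the tool has changed by that much, and returns True; else False.
- bot.move_joints(angles): joint-space move.
- bot.move_gripper(opening, grip_force=None): finger opening in mm; grip_force is the grip in N (None keeps the last); returns when the fingers have stopped.
- bot.dwell(seconds).
- bot.ik(position, orientation): joint angles nearest the present ones, or None.
- eyes.read_camera(name): name is "side" or "top" or "wrist"; returns a dict with "image" (384x512x3 uint8, blue, green, red), "depth" (384x512 float32, mm along the optical axis (not along the pixel's ray), 0 where there is no reading), "fovy" (degrees; the focal length in pixels is half the picture's height over the tangent of half this angle, whatever the lens; pixels are square), "cx", "cy" (the principal point, pixels), "eye" and "attitude" of the camera in the world; the wrist camera has in their place "mount" (4x4, takes a point from camera to tool coordinates, whose origin is the TCP and whose axes are the flange's). Camera axes: x right, y down, z forward; pixel columns grow to the right and rows downward; lengths in mm; the calibration is good to about 2 mm. A picture is of the moment at which its call begins: read the wrist's pose just before it.
A pose or a line that the arm cannot do raises bot.MotionError and nothing moves.
- bot.finish_job(): hands the job in; it is judged then, once.
Trained networks look in the newest picture that a camera, given by its name, has taken for a name from the list of things; names that differ only in an ending like _2 or _b are one class to them, and where a whole thing is asked for, a point or a joint stands for the part that bears it (a point fixed in the world has none). Each returns a list of dicts, best first, with "p" (0 to 1); they miss things now and then, are a little off and sometimes report something else, mostly with a low value. They report only what shows in the picture. A call takes as long as a camera call.
- eyes.look_for(camera, target): "pixel" ([row, column] in pixels, amid what is visible of it).
- eyes.trace(camera, target): "pixels" (384x512 bool, what is visible of it) and "pixel" ([row, column] in pixels, amid what is visible of it).
Readings, each from a call of its own:
- bot.read_clock(): time.
- bot.read_joint_positions(): joint angles.
- bot.read_qvel(): joint speeds.
- bot.read_effort(): joint torques, N m.
- bot.read_ee_pos(): TCP position.
- bot.read_tool_rot(): TCP orientation.
- bot.read_ft_force(): force on the tool from outside, world axes, zero at the start.
- bot.read_moment(): the same for the moment, N m.
- bot.read_grip_width(): finger opening in mm.
- bot.read_grip_force(): force on a finger pad.
Only numpy, scipy, OpenCV 4.12 (cv2) and the standard library are available. Lean on these libraries where they do the work, as an engineer would, in place of code of your own. Each camera call takes 0.05 s, during which the arm holds its last target. There are 200 camera calls.

## Working session

There is one attempt and no reset: what is moved stays moved. The work goes in short steps, each a Python script; the robot and the scene stay as the last script left them, time stands still between calls to the robot, and variables do not carry over. Pictures are saved under pics/ and viewed, at most 10 in all, crops included, and the job is handed in when it is done.

```bash
mkdir -p pics; ls
cat > h.py <<'E'
import numpy as np, cv2
from scipy.spatial.transform import Rotation as R
from rig import bot, eyes
def rot(q): return R.from_quat([q[1],q[2],q[3],q[0]]).as_matrix()
def cloud(c):
    f=192/np.tan(np.radians(c["fovy"])/2); d=c["depth"]
    v,u=np.mgrid[:384,:512]
    P=np.stack([(u-c["cx"])*d/f,(v-c["cy"])*d/f,d],-1)
    A=c["attitude"]; A=rot(A) if np.size(A)==4 else np.array(A)
    W=P@A.T+np.array(c["eye"]); W[d<=0]=np.nan
    return W
E
python3 - <<'E'
from h import *
ims=[]
for n in("top","side"):
    c=eyes.read_camera(n); ims.append(c["image"]); W=cloud(c)
    np.savez(n+".npz",W=W,im=c["image"]); print(n,c["eye"],c["attitude"],c["fovy"])
    for t in("spice_jar","colour_bottle_2","tab_0","stand","turntable","measuring_jug","kitchen_timer","case_packet","baking_powder"):
        for r in eyes.trace(n,t)[:3]:
            p=W[r["pixels"]]; p=p[~np.isnan(p[:,0])]
            if len(p): print(t,round(r["p"],2),np.round(r["pixel"]),np.median(p,0).round(),np.percentile(p,2,axis=0).round(),np.percentile(p,98,axis=0).round())
    cv2.imwrite(f"pics/{n}0.png",cv2.resize(c["image"],(800,600)))
print(bot.read_clock(),bot.read_tool_rot())
E
```

```text
pics
rig.py
top [ 222.14385798    4.74428391 1617.636727  ] [ 0.07751715 -0.6904181   0.71485358 -0.07936179] 44.635683988685685
spice_jar 0.5 [168. 241.] [617.  53. 133.] [604.  34.  53.] [645.  75. 141.]
colour_bottle_2 0.67 [170. 267.] [606. -19.  89.] [598. -30.  50.] [620.  -6. 115.]
colour_bottle_2 0.5 [183. 236.] [560.  63. 112.] [550.  48.  45.] [579.  82. 150.]
colour_bottle_2 0.43 [187. 254.] [567.  18.  30.] [ 422. -103.    2.] [692. 142.  48.]
tab_0 0.83 [184. 255.] [576.  16.  30.] [ 475. -103.    8.] [701. 146.  48.]
stand 0.92 [186. 256.] [568.  19.  30.] [423. -88.   5.] [688. 139.  47.]
turntable 0.82 [184. 254.] [575.  16.  30.] [477. -99.  19.] [694. 142.  50.]
measuring_jug 0.66 [211. 136.] [500. 429.  58.] [439. 342.  -1.] [546. 469. 134.]
kitchen_timer 0.56 [175. 162.] [616. 342.  45.] [591. 314.  -3.] [649. 376.  57.]
kitchen_timer 0.15 [164. 242.] [617.  55. 132.] [604.  34.  27.] [646.  76. 142.]
case_packet 0.91 [175. 385.] [ 578. -426.   55.] [ 560. -462.    5.] [ 617. -396.  118.]
baking_powder 0.57 [151. 349.] [ 685. -319.   78.] [ 672. -348.   -4.] [ 732
[... 727 characters left out ...]
[ 427. -115.   13.] [741. 164.  46.]
measuring_jug 0.8 [259. 197.] [478. 435.  91.] [433. 354.   3.] [547. 470. 134.]
kitchen_timer 0.71 [257. 165.] [620. 375.  35.] [600. 348.   4.] [644. 383.  54.]
case_packet 0.64 [157. 302.] [ 579. -402.   49.] [ 560. -467.    2.] [ 617. -390.  111.]
case_packet 0.31 [166. 265.] [ 686. -304.   45.] [ 672. -516.   -2.] [ 801. -289.   86.]
baking_powder 0.74 [164. 265.] [ 685. -302.   48.] [ 671. -352.   -1.] [ 745. -288.   86.]
baking_powder 0.5 [257. 162.] [620. 375.  35.] [601. 349.   4.] [644. 382.  53.]
baking_powder 0.26 [210. 251.] [548.  43.  30.] [ 428. -121.   -0.] [756. 165.  46.]
1.0 [9.43727689e-06 9.89659654e-01 1.43435595e-01 4.61336604e-06]
```

```bash
cat > fit.py <<'E'
from h import *
def grid(Ws,x0=400,y0=-160,n=350,s=2):
    im=np.zeros((n*s,n*s)); 
    for W in Ws:
        p=W.reshape(-1,3); p=p[~np.isnan(p[:,0])]
        i=((x0+n-p[:,0])*s).astype(int); j=((y0+n-p[:,1])*s).astype(int)
        m=(i>=0)&(j>=0)&(i<n*s)&(j<n*s)
        np.maximum.at(im,(i[m],j[m]),p[m,2])
    return im
E
python3 - <<'E'
from fit import *
t=np.load("top.npz");s=np.load("side.npz")
c=cv2.resize(t["im"][110:250,170:340],None,fx=4,fy=4,interpolation=cv2.INTER_CUBIC)
cv2.imwrite("pics/topcrop.png",c[:600])
g=grid([t["W"],s["W"]],n=350,s=1)
g=cv2.dilate(g,np.ones((2,2)))
col=cv2.applyColorMap(np.clip(g*4,0,255).astype(np.uint8),cv2.COLORMAP_JET)
cs=cv2.resize(s["im"][120:270,150:350],None,fx=4,fy=4,interpolation=cv2.INTER_CUBIC)
cv2.imwrite("pics/sidecrop.png",cs)
cv2.imwrite("pics/hm.png",cv2.resize(col,(595,595)))
E
```

```text
(no output)
```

View pics/topcrop.png

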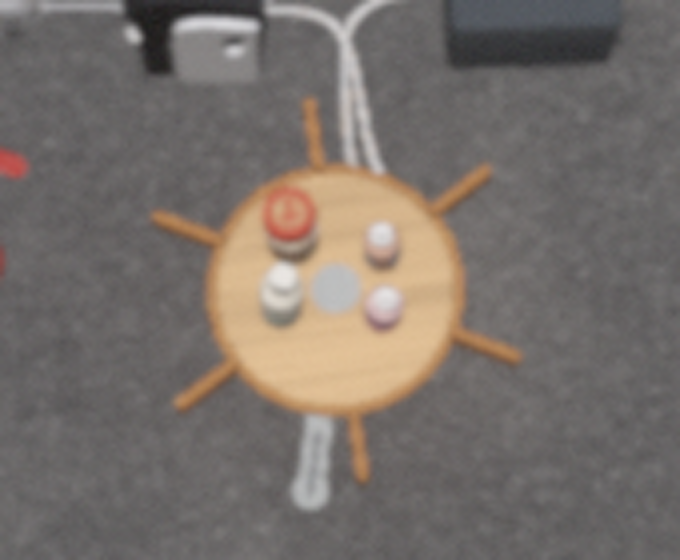

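View pics/hm.png

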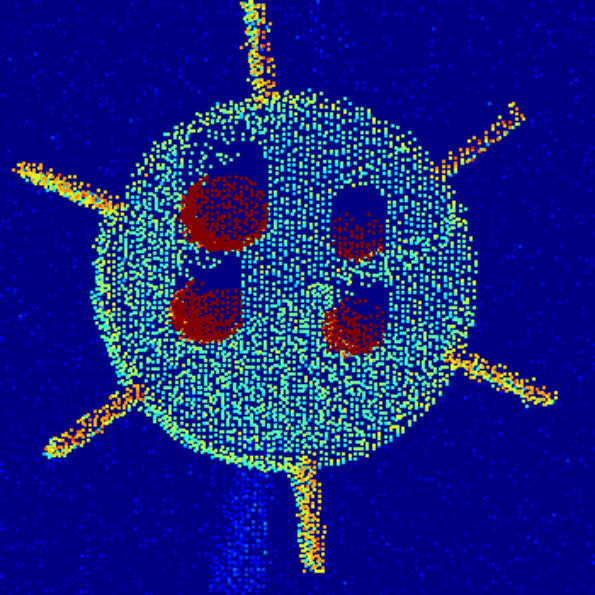

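View pics/sidecrop.png

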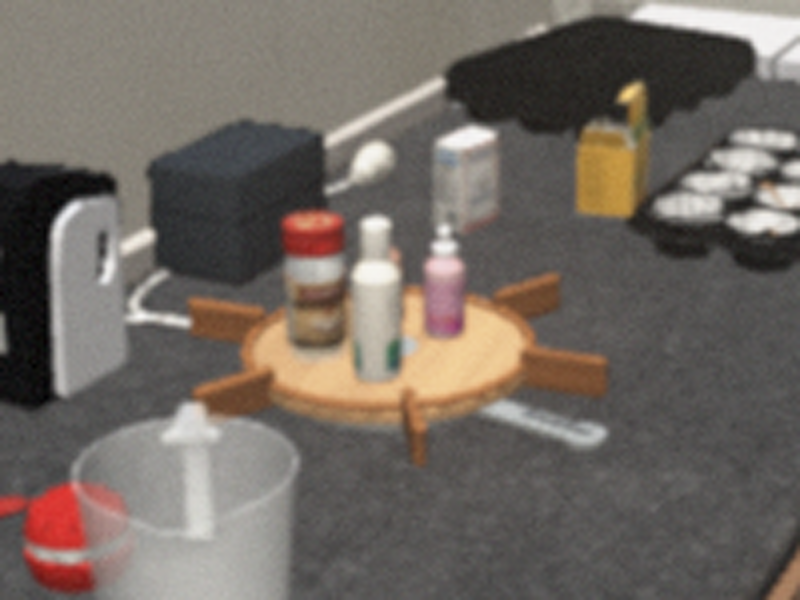

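The top crop shows the red-capped jar at back-left (crop ~288,215), three bottles, six tabs, and the tongue at the front (~312,490). The height map and side view agree. Next I fit the axis, tabs, tongue and jar.

```bash
cat >> fit.py <<'E'
from scipy.optimize import least_squares
C0=None
def jar(W,near,r=40):
    p=W.reshape(-1,3); p=p[~np.isnan(p[:,0])]
    p=p[(p[:,2]>118)&(np.hypot(p[:,0]-near[0],p[:,1]-near[1])<r)]
    return p
def tabs(P,C):
    d=P[:,:2]-C; r=np.hypot(*d.T); a=np.arctan2(d[:,1],d[:,0])
    m=(r>122)&(r<172)&(P[:,2]>20)&(P[:,2]<50)
    z=np.exp(6j*a[m]).mean(); return np.degrees(np.angle(z)/6),abs(z),m.sum()
E
python3 - <<'E'
from fit import *
for n in("top","side"):
    W=np.load(n+".npz")["W"]; P=W.reshape(-1,3); P=P[~np.isnan(P[:,0])]
    P=P[np.hypot(P[:,0]-578,P[:,1]-16)<230]
    # axis: concentric: tabs through one centre + 60deg; fit to tab points lines
    T=P[(P[:,2]>22)&(P[:,2]<50)]; r=np.hypot(T[:,0]-578,T[:,1]-16); T=T[(r>122)&(r<172)]
    def f(q):
        d=T[:,:2]-q[:2]; a=np.arctan2(d[:,1],d[:,0])-q[2]; a-=np.round(a/(np.pi/3))*np.pi/3
        return np.hypot(*d.T)*np.sin(a)
    a0=min(np.linspace(0,1.047,30),key=lambda a:np.abs(f([578,16,a])).mean())
    s=least_squares(f,[578,16,a0],loss="soft_l1",f_scale=3); C=s.x[:2]
    print(n,"axis tabs",s.x[:2].round(1),np.degrees(s.x[2]).round(1),"rms",np.sqrt((s.fun**2).mean()),len(T))
    pl=P[(P[:,2]>27)&(P[:,2]<38)&(np.hypot(P[:,0]-578,P[:,1]-16)<117)]
    h=cv2.convexHull(pl[:,:2].astype(np.float32))[:,0]
    g=least_squares(lambda q:np.hypot(h[:,0]-q[0],h[:,1]-q[1])-q[2],[578,16,112],loss="soft_l1").x
    print("axis rim",g.round(1))
    d=P[:,:2]-C; r=np.hypot(*d.T); ang=np.degrees(np.arctan2(d[:,1],d[:,0]))%360
    m=(r>122)&(r<192)&(P[:,2]>4.5)&(P[:,2]<13)&(ang>140)&(ang<220); t=d[m]
    for lo,hi in((122,145),(145,168),(168,190)):
        k=(r[m]>lo)&(r[m]<hi)&(abs(ang[m]-np.median(ang[m]))<8); print("tongue",lo,k.sum(),ang[m][k].mean().round(2),np.percentile(ang[m][k],[5,50,95]).round(1))
    J=jar(W,(622,54)); J=J[J[:,2]<145]
    J0=J[J[:,2]>132]; q=least_squares(lambda q:np.hypot(J[:,0]-q[0],J[:,1]-q[1])-22.5 if n=="side" else np.maximum(np.hypot(J[:,0]-q[0],J[:,1]-q[1])-22.5,0),[624,54],loss="soft_l1").x
    print("jar",q.round(1),"mean",J0.mean(0).round(1),len(J), "zmax",J[:,2].max().round(1), "box",np.percentile(J[:,:2],[2,98],axis=0).round(1).tolist())
E
```

```text
top axis tabs [582.9  20.3] 6.1 rms 3.177993029000798 272
axis rim [582.6  18.5 111.8]
tongue 122 28 170.46 [166.7 170.2 174.9]
tongue 145 37 170.41 [164.1 170.  176.2]
tongue 168 35 170.97 [165.7 171.4 175.1]
jar [625.5  55.4] mean [625.8  56.1 136.2] 149 zmax 143.0 box [[605.4, 36.0], [645.3, 75.3]]
side axis tabs [583.5  26.3] 6.2 rms 2.885629390724413 492
axis rim [580.3  20.9 111.9]
tongue 122 30 171.05 [166.8 170.7 176.2]
tongue 145 38 170.65 [167.  170.5 175.3]
tongue 168 37 171.04 [167.4 171.1 175.5]
jar [627.7  56.4] mean [624.7  60.7 135.6] 150 zmax 138.3 box [[604.5, 37.9], [644.7, 81.1]]
```

```bash
cat >> h.py <<'E'
C=np.array([582.4,19.4]); RP=155.
def pose(phi,z=197.,r=RP):
    a=np.radians(phi); s=np.radians((phi-180+180)%360-180) 
    M=np.array([[-np.sin(s),np.cos(s),0],[np.cos(s),np.sin(s),0],[0,0,-1]]).T
    q=R.from_matrix(M).as_quat()
    return [*(C+r*np.array([np.cos(a),np.sin(a)])),z],[q[3],*q[:3]]
def arc(a,b,step=7.,speed=60):
    n=max(1,int(np.ceil(abs(b-a)/step)))
    for p in np.linspace(a,b,n+1)[1:]:
        bot.servo_line(*pose(p),speed=speed)
E
python3 - <<'E'
from h import *
print([None if (j:=bot.ik(*pose(p))) is None else np.round(j,2).tolist() for p in(112,150,200,252)])
bot.move_gripper(0)
bot.move_to(*pose(110,404)); print(bot.read_clock(),bot.read_ee_pos(),bot.read_joint_positions())
bot.servo_line(*pose(110),speed=120)
print(bot.read_clock(),bot.read_ft_force())
arc(110,132,speed=50); print(bot.read_clock(),bot.read_ft_force())
c=eyes.read_camera("top"); cv2.imwrite("pics/t2.png",cv2.resize(c["image"][110:250,170:340],None,fx=4,fy=4))
E
```

```text
[[0.23, 0.56, 1.69, -0.0, 0.89, 1.42], [0.13, 0.4, 1.94, -0.0, 0.79, 0.66], [-0.16, 0.37, 2.0, -0.0, 0.77, -0.51], [-0.3, 0.56, 1.69, -0.0, 0.89, -1.56]]
4.5417 [529.57510195 164.42436629 404.01351559] [ 2.35005047e-01  3.10501137e-01  1.50878355e+00 -8.07161510e-05
  1.32230721e+00  1.45768363e+00]
6.4167 [ 0.55671005  0.67814888 -0.15477431]
8.2167 [ 0.70096735 -0.33008872  0.9268415 ]
```

View pics/t2.png

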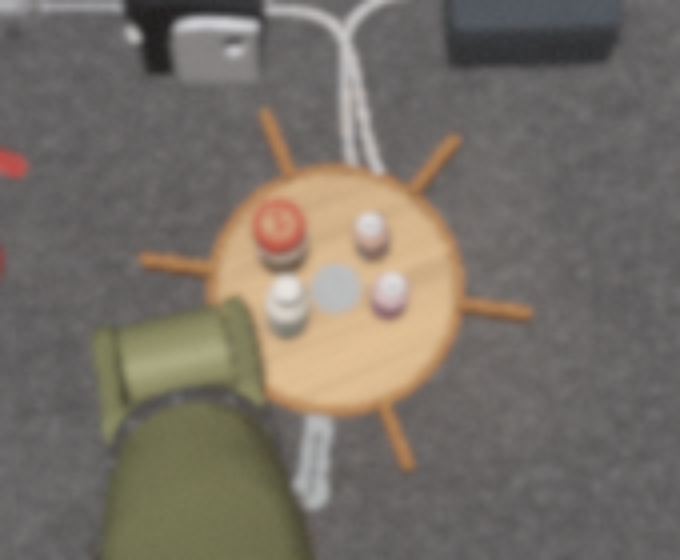

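```bash
cat > meas.py <<'E'
from fit import *
def meas(near):
    for n in ("top","side"):
        c=eyes.read_camera(n); W=cloud(c); P=W.reshape(-1,3); P=P[~np.isnan(P[:,0])]
        Pt=P[:,:2]-C; 
        J=jar(W,near,36); J=J[J[:,2]<145]
        red=None
        q=least_squares(lambda q:np.maximum(np.hypot(J[:,0]-q[0],J[:,1]-q[1])-22.5,0) ,[*near],loss="soft_l1").x
        bx=np.percentile(J[:,:2],[2,98],axis=0)
        b=bx.mean(0)-C
        print(n,"tabs",tabs(P,C),"jar",q.round(1),"box",bx.round(1).tolist(),"ang",np.degrees(np.arctan2(b[1],b[0])).round(1),"r",np.hypot(*b).round(1),len(J))
        cv2.imwrite(f"pics/m_{n}_{bot.read_clock():.1f}.png",cv2.resize(c["image"][110:250,170:340],None,fx=4,fy=4))
    print(bot.read_clock())
E
python3 - <<'E'
from meas import *
try: arc(132,241,speed=65)
finally: print(bot.read_clock(),bot.read_ft_force(),bot.read_ee_pos())
a=np.radians(161); meas(C+56*np.array([np.cos(a),np.sin(a)]))
E
ls pics
```

```text
15.2 [-0.12027826  0.04773684 -0.58201643] [ 506.86697243 -115.85166291  196.83294502]
top tabs (np.float64(6.48076456858972), np.float64(0.9900342495122225), np.int64(233)) jar [533.5  38.5] box [[513.0, 19.0], [554.0, 58.1]] ang 158.6 r 52.6 157
side tabs (np.float64(5.588115426301452), np.float64(0.9385604340558994), np.int64(599)) jar [532.5  42.3] box [[512.4, 23.7], [552.3, 63.8]] ang 154.0 r 55.6 152
15.3
hm.png
m_side_15.3.png
m_top_15.2.png
side0.png
sidecrop.png
t2.png
top0.png
topcrop.png
```

```bash
cat > col.py <<'E'
from h import *
def onplane(c,u,v,z):
    f=192/np.tan(np.radians(c["fovy"])/2); A=rot(c["attitude"])
    d=A@np.array([(u-c["cx"])/f,(v-c["cy"])/f,1]); e=np.array(c["eye"])
    return (e+d*(z-e[2])/d[2])[:2]
def colmeas(k=6):
    cs=[eyes.read_camera("top") for _ in range(k)]; c=cs[0]
    im=np.mean([x["image"].astype(float) for x in cs],0).astype(np.uint8)
    hsv=cv2.cvtColor(im,cv2.COLOR_BGR2HSV); S=hsv[...,1].astype(int); V=hsv[...,2].astype(int); H=hsv[...,0]
    def comp(m,u0,v0,w):
        mm=np.zeros_like(m); mm[v0-w:v0+w+1,u0-w:u0+w+1]=m[v0-w:v0+w+1,u0-w:u0+w+1]
        n,l,s,ce=cv2.connectedComponentsWithStats(mm.astype(np.uint8))
        i=1+np.argmax(s[1:,4]); return ce[i],s[i],l==i
    hub,hs,hm=comp((S<60)&(V>100),254,182,7); A=onplane(c,*hub,31)
    b,ts,tm=comp((S<60)&(V>105),249,226,16)
    vv,uu=np.nonzero(tm); rows=np.array([[uu[vv==r].mean(),r] for r in range(vv.min()+2,vv.max()-1)])
    tw=np.array([onplane(c,*p,8) for p in rows]); sl,ic=np.polyfit(tw[:,0],tw[:,1],1)
    red=((H<6)|(H>172))&(S>110)&(V>70); red[:,:200]=0
    jc,js,jm=comp(red,248,185,40); j=onplane(c,*jc,134)
    print("hub",A.round(1),hs,"tongue line y at axis x",(sl*A[0]+ic).round(1),"slope deg",np.degrees(np.arctan(sl)).round(1),ts,"mean",tw.mean(0).round(1))
    t=tw.mean(0)-A; t/=np.hypot(*t); d=j-A
    print("jar",j.round(1),js,"r",np.hypot(*d).round(1),"tongue ang",np.degrees(np.arctan2(t[1],t[0])).round(1),"jar ang",np.degrees(np.arctan2(d[1],d[0])).round(1),"lateral",(t[0]*d[1]-t[1]*d[0]).round(1))
    im[hm]=(255,0,0); im[tm]=(0,255,0); im[jm]=(255,255,0)
    cv2.imwrite(f"pics/c{bot.read_clock():.1f}.png",cv2.resize(im[110:250,170:340],None,fx=4,fy=4,interpolation=cv2.INTER_NEAREST)); print(bot.read_clock())
E
python3 - <<'E'
from col import *
colmeas(4)
E
ls pics
```

```text
hub [584.8  16.6] [247 176  15  14 142] tongue line y at axis x 17.3 slope deg -10.6 [240 212  17  27 267] mean [437.2  44.9]
jar [515.7  36.7] [244 194  10   4  16] r 72.0 tongue ang 169.1 jar ang 163.7 lateral -6.8
15.5
c15.5.png
hm.png
m_side_15.3.png
m_top_15.2.png
side0.png
sidecrop.png
t2.png
top0.png
topcrop.png
```

View pics/m_top_15.2.png

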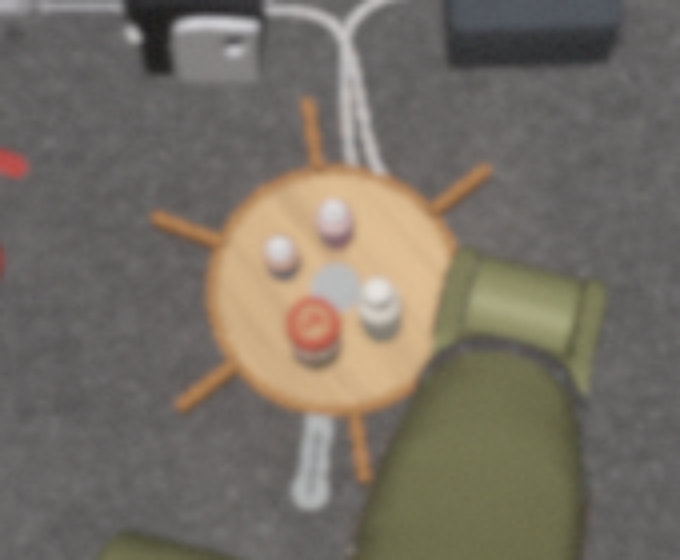

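```bash
sed -i 's/(H<6)|(H>172))&(S>110)&(V>70)/(H<10)|(H>165))\&(S>120)/' col.py
python3 - <<'E'
from meas import *
from col import *
arc(241,253,step=6,speed=40)
bot.servo_line(*pose(241),speed=80)
bot.servo_line(*pose(235,330),speed=150)
print(bot.read_clock())
a=np.radians(171); meas(C+55*np.array([np.cos(a),np.sin(a)]))
colmeas(4)
t=np.load("top.npz"); c=eyes.read_camera("top"); im=t["im"]; h=cv2.cvtColor(im,cv2.COLOR_BGR2HSV)
m=(h[...,1]<60)&(h[...,2]>100); s=m[174:190,246:261]; v,u=np.nonzero(s); print("hub0",onplane(c,u.mean()+246,v.mean()+174,31),s.sum(),u.min(),u.max(),v.min(),v.max())
E
ls pics
```

```text
18.2167
top tabs (np.float64(18.10430182837041), np.float64(0.9901080976234262), np.int64(214)) jar [530.8  27.4] box [[509.7, 6.6], [550.3, 48.4]] ang 171.2 r 53.0 156
side tabs (np.float64(17.744242805020633), np.float64(0.9721239972674645), np.int64(558)) jar [530.3  31.1] box [[509.3, 12.0], [550.1, 51.9]] ang 166.6 r 54.1 152
18.3167
hub [587.4  18.3] [247 176  15  11 127] tongue line y at axis x 30.7 slope deg -4.9 [238 211  26  28 302] mean [438.9  43.4]
jar [526.5  29.1] [245 186  13  12  72] r 61.8 tongue ang 170.4 jar ang 169.9 lateral -0.5
18.5167
hub0 [584.79491523  21.06985078] 143 1 14 2 14
c15.5.png
c18.5.png
hm.png
m_side_15.3.png
m_side_18.3.png
m_top_15.2.png
m_top_18.3.png
side0.png
sidecrop.png
t2.png
top0.png
topcrop.png
```

View pics/m_top_18.3.png

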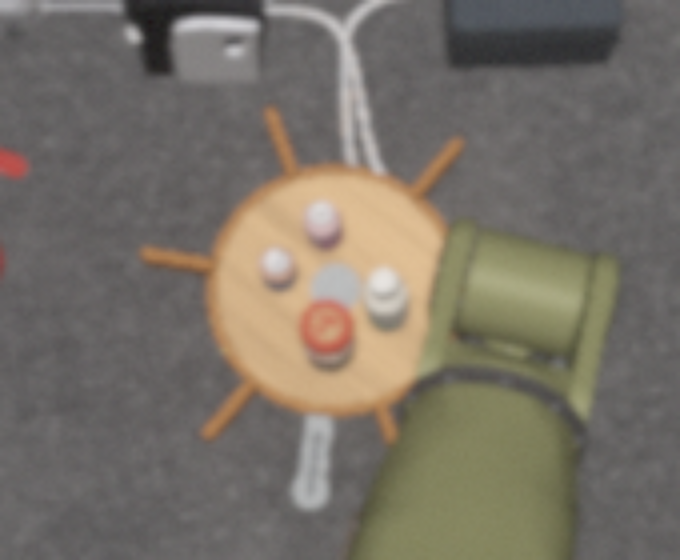

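The jar's foot (crop ~328,350) lies on the line from the hub (335,289) to the tongue tip (310,495). All jars are upright and the gripper is clear.

Run:
```python
from h import *
bot.dwell(0.3); print(bot.finish_job(), bot.read_clock())
```

```text
the job is handed in; nothing more can be done
the job is handed in; nothing more can be done
```

I turned the plate about 130° by its tabs until the spice jar stood in line with the pointer tongue (within about 1 mm by the top camera; the side camera read 3–4 mm further left), then lifted the gripper clear and handed the job in at about 19 s; no verdict came back.

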